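# Unbolt the flour chest in the pantry

### The job

Unlatch the lid of the wooden flour chest, the larger of the two wooden boxes, so that it can be opened later. First slide the flat keeper with the upright tab all the way out of the bolt's path, towards the chest's hinged back, then draw the round bolt fully back, out of its staple on the end strip. Leave both catches open.

Things in the scene. Friction and masses are not known exactly. Their poses are not given: they have to be found in the camera images.
- keeper_tab (a point): Top centre of the keeper's upright steel tab, 10 (x) x 29 (y) mm, 185 mm above the table, free for its upper 41 mm. The tab stands on the keeper, a flat plate reaching 87 mm to -x of it, over the bolt's rod. Axes are the chest's: x to its hinged back, y to its darker end strip, z up. Chest: fixed plywood box 220 (x) x 280 (y) x 110 mm high; shut, this point is at x +35, y -7.5 mm from its centre.
- keeper (a joint): How far the keeper has slid along the chest's +x, in m: 0 shut (the plate stops the bolt's knob), clear of the knob beyond 0.04, 0.055 fully open at a firm stop. Starts at 0 to 0.008. Friction about 2.5 N; stays where it is left. A tin and a jar, up to 50 mm tall, stand on the chest's back corners, 70 mm or more from the tab in y.
- bolt_knob (a point): Top centre of the bolt's knob, a round upright steel post 18 mm in diameter, 185 mm above the table. It rises from the rod, a 12 mm round bar lying along the chest's y just above its top (110 mm), in low staples up to 23 mm over that top. Axes as for the keeper's tab. Shut, this point is at x -30, y +20 mm from the chest's centre, and the shut keeper's plate is 4 mm from the knob, on its -y side.
- bolt (a joint): How far the bolt has been drawn along the chest's -y, in m: 0 shut, 0.055 fully back at a firm stop. Starts at 0 to 0.002. While the keeper is shut it stops at about 0.004. Friction about 2.5 N; stays where it is left. The keeper plate's upper face is 34 mm above the chest's top.

How it is judged:
On the way, in this order (a step that is already met when the one before it is completed fails the run):
1. the keeper is slid at least 45 mm open while the bolt is still shut (value of joint keeper above 0.045 m and value of joint bolt below 0.015 m), for 0.2 s.
2. the bolt is drawn at least 42 mm back (value of joint bolt above 0.042 m), for 0.2 s.
At the end, for the whole second after the job is handed in: The keeper stands at least 45 mm open and the bolt at least 42 mm back (of 55 mm each) (value of joint keeper above 0.045 m and value of joint bolt above 0.042 m); the robot touches nothing.
It also fails if it takes over 43 s, if anything falls off the work surface, if the arm or the gripper's body presses on something with over 40 N, if the wrist force passes 120 N, or if a joint passes its speed limit or range.

### The arm

A 7-joint arm with a two-finger parallel gripper is mounted at the origin on the work surface. World frame = base frame: x ahead of the robot, y to its left, z up, the work surface at z = 0. Lengths are in m, angles in rad, forces in N, time in s.
With the tool pointing down it reaches from about 0.4 to 0.85 m from the base axis. Payload 10.4 kg.
Tool frame: the origin (TCP) lies between the finger pads; the fingertips stand 14 mm ahead of it and the grasp point (between the pads) lies 5 mm behind it (r.finger_overhang is the z of the fingertips in the tool frame, in m); z points along the fingers, y is the line along which they close (so a half turn about z gives the same grasp; the last joint's range is limited). The gripper opens to 87 mm and grips with 3 to 60 N. Pads are 19 mm wide; open, the fingers measure 117 mm over their backs; the gripper's body (75 mm by 190 mm) begins 51 mm behind the grasp point.
Start: joints at [1.103, 0.332, -0.065, 1.46, 0.022, 1.35, -0.088], TCP at [0.269, -0.564, 0.237] pointing down, gripper open.
Joint ranges: [-2.6, 2.6], [-0.5, 2.12], [-1.47, 1.34], [0.16, 2.42], [-1.27, 4.41], [0.06, 2.06], [-2.6, 2.6]. Speed limits (rad/s): [2.22, 2.22, 2.79, 2.79, 3.14, 3.14, 3.14].

### API

Orientations are given as a unit quaternion [x, y, z, w].
In Python, from bench import r, optics gives the robot as it stands.
- The arm moves only by the shell command python3 -m pendant 'ROWS' [FORCE]. ROWS is JSON, a list of rows, each a list of 7 numbers: the closure, from -1 (fully open) to 1 (shut), then the shift along the tool's x, y, z scaled (see below), then the turn, a rotation vector about the tool's x, y, z scaled (see below). In form: [[grip, x, y, z, rx, ry, rz], ...]. A call has 1 to 8 rows; each row is the pose to reach, as a shift and turn from the pose commanded when the call began, along the tool's axes at that moment; what a row does not reach only later rows make up. The controller multiplies each number of a shift by 0.3 m and each number of a turn by 120 degrees. A row lasts 1/8 s, in which the tool goes at most 62.5 mm and 10.7 degrees, less where a joint would pass 70% of its speed; a pose out of reach is approached as far as the arm can. A call with a number of a shift or a turn outside -1 to 1 is refused whole. A call with a gripper value outside its range is refused whole. The fingers move at their own pace and stop on an object; FORCE is the grip in N (left out, the last holds). Time passes only in rows, so rows that repeat a pose let the fingers close. It gives the time, the measured TCP pose, the force, the opening and the grip force at its end, in the units of the state.
- r.read_state(): the state, without advancing time (a new reading comes with each control period).
- optics.camera(name): name is "side" or "top" or "wrist"; returns a dict with "pixels" (420x560x3 uint8, red, green, blue), "vfov" (degrees; the focal length in pixels is half the picture's height over the tangent of half this angle, whatever the lens; pixels are square), "cx", "cy" (the principal point, pixels), "rvec" (rotation vector, rad) and "tvec" (3), from world to camera coordinates, as OpenCV has them. Camera axes: x right, y down, z forward; pixel columns grow to the right and rows downward; lengths in m; the calibration is good to about 2 mm. A picture is of the moment at which its call begins. There is no depth.
- r.close_job(): hands the job in; it is judged then, once.
The state is a dict: "time": time; "joint_positions": joint angles; "joint_vel": joint speeds; "joint_torque": joint torques, N m; "ee_pos": TCP position; "eef_rot": TCP orientation; "ft_force": force on the tool from outside, world axes, zero at the start; "torque": the same for the moment, N m; "width": finger opening in m; "grip_force": force on a finger pad.
Only numpy, scipy, OpenCV 4.12 (cv2) and the standard library are available. Lean on these libraries where they do the work, as an engineer would, in place of code of your own. Each camera call takes 0.05 s, during which the arm holds its last target. There are 200 camera calls.

## Working session

There is one attempt and no reset: what is moved stays moved. The work goes in short steps, Python scripts to look and compute and a shell command to move; the robot and the scene stay as the last step left them, time stands still between calls to the robot, and variables do not carry over. Pictures are saved under pics/ and viewed, at most 10 in all, crops included, and the job is handed in when it is done.

```bash
mkdir -p pics; cat > h.py <<'E'
import numpy as np, cv2, json
from bench import r, optics
def snap(name,f):
    c=optics.camera(name); cv2.imwrite(f'pics/{f}.png',c['pixels'][:,:,::-1])
    json.dump({k:(np.array(c[k]).tolist()) for k in('vfov','cx','cy','rvec','tvec')},open(f'pics/{f}.json','w'))
def cam(f):
    c=json.load(open(f'pics/{f}.json')); F=210/np.tan(np.radians(c['vfov'])/2)
    K=np.array([[F,0,c['cx']],[0,F,c['cy']],[0,0,1]]); return K,np.array(c['rvec']),np.array(c['tvec'])
def tri(f1,p1,f2,p2):
    P=[]
    for f in(f1,f2):
        K,rv,t=cam(f); P.append(K@np.c_[cv2.Rodrigues(rv)[0],t.reshape(3)])
    X=cv2.triangulatePoints(P[0],P[1],np.array(p1,float).T,np.array(p2,float).T); return (X[:3]/X[3]).T
def proj(f,X):
    K,rv,t=cam(f); return cv2.projectPoints(np.array(X,float).reshape(-1,1,3),rv,t,K,None)[0][:,0]
def onz(f,p,z):
    K,rv,t=cam(f); R=cv2.Rodrigues(rv)[0]; d=R.T@np.linalg.inv(K)@np.array([*p,1.]); o=-R.T@t.reshape(3); return o+d*(z-o[2])/d[2]
E
python3 - <<'E'
from h import *
snap('top','top0');snap('side','side0');
s=r.read_state();print(s,r.finger_overhang)
a=cv2.imread('pics/top0.png');b=cv2.imread('pics/side0.png')
print(cam('top0'),cam('side0'))
E
```

```text
{'time': 0.1, 'joint_positions': array([ 1.10340748,  0.33276403, -0.06468992,  1.46081024,  0.02156604,
        1.34989257, -0.0884802 ]), 'joint_vel': array([-0.00072357, -0.00091119, -0.00139436, -0.00197407, -0.00077071,
        0.00212307, -0.00198681]), 'joint_torque': array([ 9.85166553e-04, -6.24543071e+01,  2.43651133e-02, -3.90711486e+01,
       -6.14549895e-02,  3.66387866e-02,  1.11540730e-04]), 'ee_pos': array([ 0.26878882, -0.56391053,  0.23588381]), 'eef_rot': array([ 9.75369629e-01,  2.20575925e-01, -1.41172256e-04, -5.73248047e-04]), 'ft_force': array([-1.45033188, -0.13742253,  0.71255452]), 'torque': array([-0.0010045 , -0.01980539, -0.00199561]), 'grip_force': 0.0, 'width': 0.08710263804760106} 0.014
(array([[454.62221083,   0.        , 277.05366688],
       [  0.        , 454.62221083, 213.7388045 ],
       [  0.        ,   0.        ,   1.        ]]), array([ 2.19014715, -2.13626596,  0.15798851]), array([-0.01756482,  0.57416885,  0.85692536])) (array([[493.51024569,   0.        , 284.21706341],
       [  0.        , 493.51024569, 206.39112023],
       [  0.        ,   0.        ,   1.        ]]), array([ 2.11402785, -0.17055795,  0.07405941]), array([-0.51690211,  0.19529274,  0.82180437]))
```

View pics/top0.png

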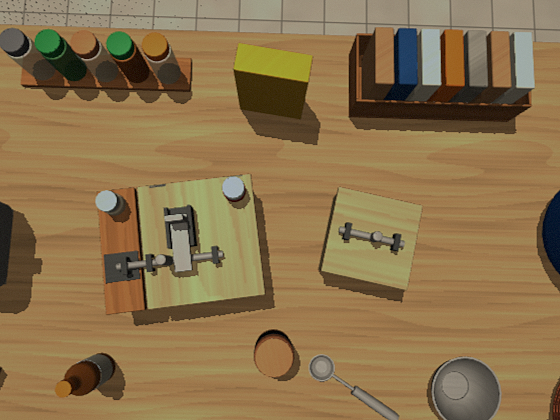

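View pics/side0.png

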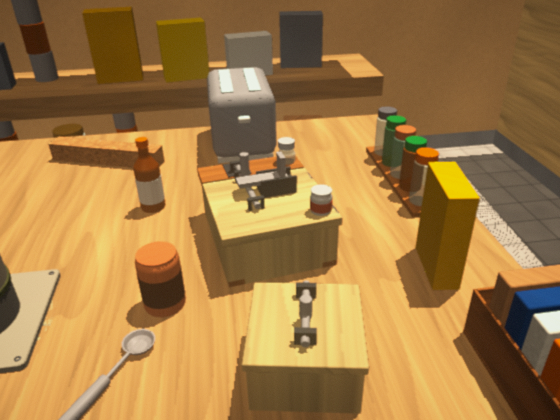

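The top view shows the chest at (180,245): tab at about (176,215), knob at about (160,261), strip on the left, and the tin and jar at (108,202) and (233,188). In the side view the chest is at (268,220). I'll zoom in on both.

```bash
python3 - <<'E'
from h import *
a=cv2.imread('pics/top0.png')[165:325,90:290];b=cv2.imread('pics/side0.png')[125:285,190:350]
a=cv2.resize(a,None,fx=2.1,fy=2.1*1,interpolation=2);a=cv2.resize(cv2.imread('pics/top0.png')[180:310,95:275],None,fx=4,fy=4,interpolation=2)
cv2.imwrite('pics/topc.png',a)
cv2.imwrite('pics/sidec.png',cv2.resize(cv2.imread('pics/side0.png')[130:230,190:350],None,fx=5,fy=5,interpolation=2))
E
```

```text
(no output)
```

View pics/topc.png

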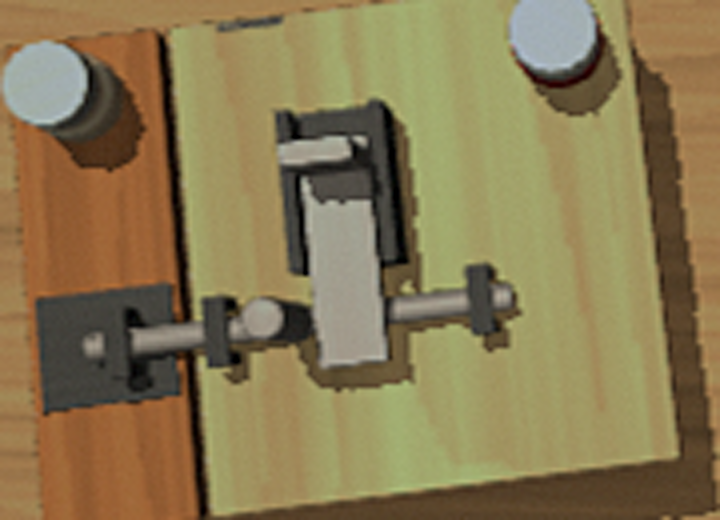

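View pics/sidec.png

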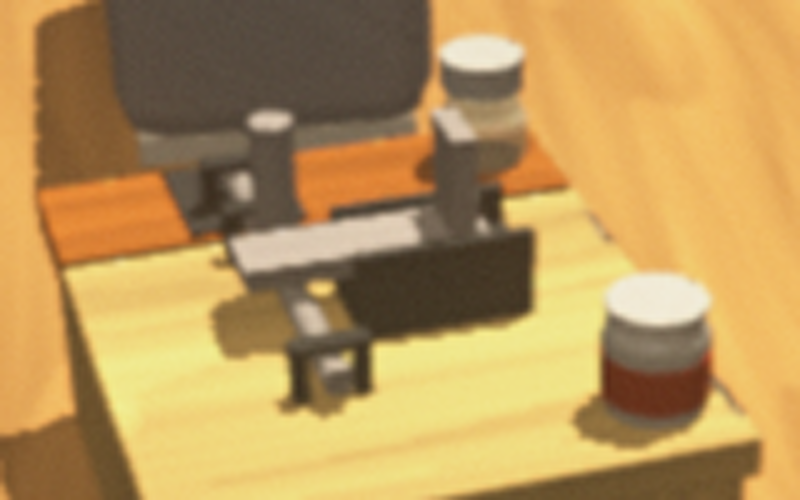

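Crops: in the top view the tab top is at (173.8,218) and the knob top at (161,259.5). In the side view the tab is at (281,154.6) and the knob at (244,154.2). The keeper looks almost shut.

```bash
python3 - <<'E'
from h import *
from scipy.spatial.transform import Rotation as Ro
X=tri('top0',[(173.8,218),(161,259.5)],'side0',[(281,154.6),(244,154.2)]);print(X)
C=np.array([onz('top0',p,.11) for p in[(265,294.2),(250.5,175),(97,190),(105.3,313)]]);print(C)
# chest axes from corners
for i,j in((0,1),(3,2),(0,3),(1,2)):
    d=C[j]-C[i];print(np.linalg.norm(d),np.degrees(np.arctan2(d[1],d[0])))
d=X[0]-X[1];print('tab-knob angle',np.degrees(np.arctan2(d[1],d[0])),np.hypot(*d[:2]),'model',np.degrees(np.arctan2(-27.5,65)),np.hypot(65,27.5))
print('center',C.mean(0))
s=r.read_state();print(Ro.from_quat(s['eef_rot']).as_matrix().round(3), np.linalg.norm(X[:,:2],axis=1))
E
```

```text
[[0.544792   0.16727805 0.18396756]
 [0.47650404 0.18460352 0.18273947]]
[[0.42145532 0.01578683 0.11      ]
 [0.63487775 0.04798259 0.11      ]
 [0.59963793 0.32341684 0.11      ]
 [0.3828436  0.2930142  0.11      ]]
0.21583720942807516 8.578648879931317
0.21891574651156487 7.9829417288843505
0.279903336771123 97.92904272779757
0.27767943362774344 97.290968409494
tab-knob angle -14.236231255827365 0.07045152264015292 model -22.932100437589785 70.57797106746553
center [0.50970365 0.17005012 0.11      ]
[[ 0.903  0.43  -0.001]
 [ 0.43  -0.903  0.001]
 [-0.    -0.001 -1.   ]] [0.56989496 0.51101327]
```

Chest yaw is about 8.2°, heights are 0.183–0.184 (text 0.185), and the tab–knob distance is 70.5 mm against 70.6 expected. The measured points agree with the text. First move is half way there.

```bash
cat >> h.py <<'E'
from scipy.spatial.transform import Rotation as Ro
A=np.radians(8.3)
def plan(p,yaw=A):
    "scaled shift/turn to TCP p, tool down, tool y along yaw"
    s=r.read_state(); R=Ro.from_quat(s['eef_rot'])
    y=np.array([np.cos(yaw),np.sin(yaw),0]); z=np.array([0,0,-1.]); T=Ro.from_matrix(np.c_[np.cross(y,z),y,z])
    print(s['time'],s['ee_pos'].round(4),(R.inv().apply(np.array(p)-s['ee_pos'])/.3).round(3),((R.inv()*T).as_rotvec(degrees=True)/120).round(4))
E
python3 -m pendant '[[-1,0.94,-0.9,-0.2,0,0,-0.303],[-1,0.94,-0.9,-0.2,0,0,-0.303],[-1,0.94,-0.9,-0.2,0,0,-0.303],[-1,0.94,-0.9,-0.2,0,0,-0.303],[-1,0.94,-0.9,-0.2,0,0,-0.303],[-1,0.94,-0.9,-0.2,0,0,-0.303],[-1,0.94,-0.9,-0.2,0,0,-0.303],[-1,0.94,-0.9,-0.2,0,0,-0.303]]' 30
python3 -c "
from h import *
plan([.545,.1673,.28])"
```

```text
time: 1.1
ee_pos: [0.4078, -0.1979, 0.2967]
eef_rot: [0.857, 0.515, -0.0, 0.0]
ft_force: [-0.2, -0.3, 0.6]
width: 0.0872
grip_force: 0.0
1.1 [ 0.4078 -0.1979  0.2967] [ 1.29  -0.167  0.055] [ 2.000e-04  2.000e-04 -3.023e-01]
```

```bash
python3 -m pendant '[[-0.2,0.98,-0.13,0.04,0,0,-0.302],[-0.2,0.98,-0.13,0.04,0,0,-0.302],[-0.2,0.98,-0.13,0.04,0,0,-0.302],[-0.2,0.98,-0.13,0.04,0,0,-0.302],[-0.2,0.98,-0.13,0.04,0,0,-0.302],[-0.2,0.98,-0.13,0.04,0,0,-0.302],[-0.2,0.98,-0.13,0.04,0,0,-0.302],[-0.2,0.98,-0.13,0.04,0,0,-0.302]]' 30
python3 -c "
from h import *
plan([.545,.1673,.28])
snap('wrist','w1')
print(proj('w1',[[.5448,.1673,.184],[.4765,.1846,.183]]))"
```

```text
time: 2.1
ee_pos: [0.5117, 0.0764, 0.2843]
eef_rot: [0.657, 0.754, -0.0, 0.0]
ft_force: [0.4, -1.3, 0.3]
width: 0.0521
grip_force: 0.0
2.1 [0.5117 0.0764 0.2843] [0.285 0.152 0.014] [-0.0002  0.0004 -0.0033]
[[350.87497742  83.81713741]
 [245.61720679  37.91093278]]
```

View pics/w1.png

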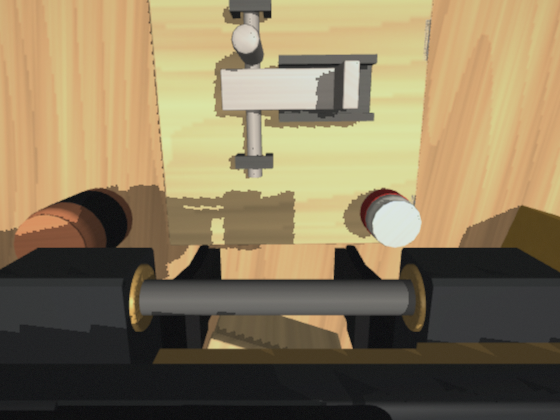

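The wrist view has the tab top at (351,83) and the knob at (246,39), within about 1 px of the predictions. Next I go over the tab, down and grip.

```bash
python3 -m pendant '[[-0.2,0.285,0.152,0,0,0,-0.003],[-0.2,0.285,0.152,0,0,0,-0.003],[-0.2,0.285,0.152,0.14,0,0,-0.003],[-0.2,0.285,0.152,0.28,0,0,-0.003],[-0.2,0.285,0.152,0.38,0,0,-0.003],[-0.2,0.285,0.152,0.388,0,0,-0.003],[-0.2,0.285,0.152,0.388,0,0,-0.003]]' 30
python3 -m pendant '[[1,0,0,0,0,0,0],[1,0,0,0,0,0,0],[1,0,0,0,0,0,0],[1,0,0,0,0,0,0],[1,0,0,0,0,0,0]]' 30
```

```text
time: 3.02
ee_pos: [0.5454, 0.1692, 0.1693]
eef_rot: [0.653, 0.757, 0.0, 0.0]
ft_force: [0.0, -0.0, 0.0]
width: 0.0524
grip_force: 0.0
time: 3.65
ee_pos: [0.5448, 0.1696, 0.1682]
eef_rot: [0.653, 0.757, 0.0, 0.0]
ft_force: [4.3, 0.7, -0.4]
width: 0.0102
grip_force: 4.3
```

```bash
python3 -m pendant '[[1,0,0.02,0,0,0,0],[1,0,0.05,0,0,0,0],[1,0,0.08,0,0,0,0],[1,0,0.11,0,0,0,0],[1,0,0.14,0,0,0,0],[1,0,0.165,0,0,0,0],[1,0,0.178,0,0,0,0],[1,0,0.178,0,0,0,0]]' 30
python3 -m pendant '[[1,0,0,0,0,0,0],[1,0,0,0,0,0,0]]'
```

```text
time: 4.65
ee_pos: [0.5984, 0.1775, 0.1682]
eef_rot: [0.653, 0.757, 0.001, 0.0]
ft_force: [1.9, 0.2, 1.0]
width: 0.01
grip_force: 30.0
time: 4.9
ee_pos: [0.5978, 0.1774, 0.1682]
eef_rot: [0.653, 0.757, 0.0, 0.0]
ft_force: [2.3, 1.1, -0.3]
width: 0.0099
grip_force: 30.0
```

```bash
python3 -m pendant '[[-0.2,0,0,0,0,0,0],[-0.2,0,0,0,0,0,0],[-0.2,0,0,0,0,0,0],[-0.2,0,0,0,0,0,0],[-0.2,0,0,-0.15,0,0,0],[-0.2,0,0,-0.3,0,0,0],[-0.2,0,0,-0.37,0,0,0],[-0.2,0,0,-0.37,0,0,0]]'
python3 -c "
from h import *
plan([.4765,.1846,.28])
snap('wrist','w2');snap('side','side1')
h=cv2.hconcat([cv2.resize(cv2.imread('pics/w2.png')[:250],(400,179)),cv2.resize(cv2.imread('pics/side1.png')[120:300,170:370],(400,360))[:179]]) if 0 else cv2.imread('pics/w2.png');
cv2.imwrite('pics/v2.png',h)
c,s=np.cos(A),np.sin(A)
print(proj('w2',[[.5448+.055*c,.1673+.055*s,.184],[.4765,.1846,.183]]))"
```

```text
time: 5.9
ee_pos: [0.5982, 0.1778, 0.2808]
eef_rot: [0.653, 0.757, 0.001, 0.001]
ft_force: [0.6, -0.2, -0.6]
width: 0.0519
grip_force: 0.0
5.9 [0.5982 0.1778 0.2808] [ 0.082 -0.398  0.001] [ 0.0014 -0.0001  0.0012]
[[278.69806324 221.02169779]
 [ 96.50418534 180.81186869]]
```

View pics/v2.png

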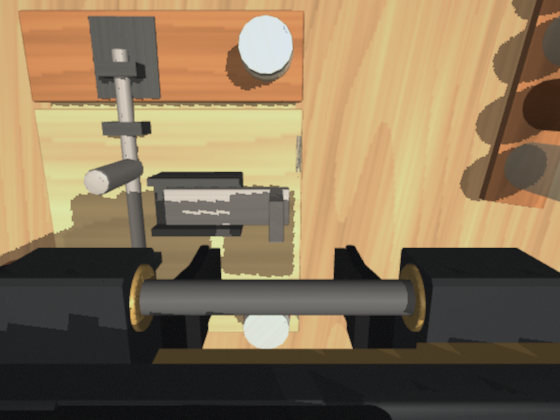

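The keeper is open: the tab is at (277,215), where 55 mm of travel predicts, and the plate is clear of the rod. The knob is at (96,181), as predicted. Next is the bolt.

```bash
python3 -m pendant '[[-0.2,0.03,-0.15,0,0,0,0],[-0.2,0.06,-0.3,0,0,0,0],[-0.2,0.082,-0.398,0,0,0,0],[-0.2,0.082,-0.398,0.06,0,0,0],[-0.2,0.082,-0.398,0.2,0,0,0],[-0.2,0.082,-0.398,0.34,0,0,0],[-0.2,0.082,-0.398,0.373,0,0,0],[-0.2,0.082,-0.398,0.373,0,0,0]]'
python3 -m pendant '[[1,0,0,0,0,0,0],[1,0,0,0,0,0,0],[1,0,0,0,0,0,0],[1,0,0,0,0,0,0],[1,0,0,0,0,0,0]]' 30
```

```text
time: 7.0
ee_pos: [0.4759, 0.1841, 0.1669]
eef_rot: [0.653, 0.757, -0.0, -0.001]
ft_force: [-0.3, -0.5, 0.3]
width: 0.0523
grip_force: 0.0
time: 7.62
ee_pos: [0.4771, 0.1843, 0.1676]
eef_rot: [0.653, 0.757, 0.001, 0.001]
ft_force: [5.7, 1.0, -3.1]
width: 0.017
grip_force: 30.0
```

```bash
python3 -m pendant '[[1,-0.02,0,0,0,0,0],[1,-0.05,0,0,0,0,0],[1,-0.08,0,0,0,0,0],[1,-0.11,0,0,0,0,0],[1,-0.14,0,0,0,0,0],[1,-0.165,0,0,0,0,0],[1,-0.178,0,0,0,0,0],[1,-0.178,0,0,0,0,0]]' 30
python3 -m pendant '[[1,0,0,0,0,0,0],[1,0,0,0,0,0,0]]'
```

```text
time: 8.62
ee_pos: [0.4849, 0.1314, 0.1676]
eef_rot: [0.653, 0.757, 0.001, 0.001]
ft_force: [5.9, 1.0, -2.8]
width: 0.0173
grip_force: 30.0
time: 8.88
ee_pos: [0.4849, 0.1314, 0.1676]
eef_rot: [0.653, 0.757, 0.001, 0.001]
ft_force: [6.0, 0.6, -3.4]
width: 0.0175
grip_force: 30.0
```

```bash
python3 -m pendant '[[-0.2,0,0,0,0,0,0],[-0.2,0,0,0,0,0,0],[-0.2,0,0,0,0,0,0],[-0.2,0,0,0,0,0,0],[-0.2,0,0,-0.15,0,0,0],[-0.2,0,0,-0.3,0,0,0],[-0.2,0,0,-0.4,0,0,0],[-0.2,0,0,-0.4,0,0,0]]'
python3 -m pendant '[[-0.2,-0.2,0,0,0,0,0],[-0.2,-0.4,0,0,0,0,0],[-0.2,-0.6,0,0,0,0,0],[-0.2,-0.8,0,0,0,0,0],[-0.2,-0.8,0,0,0,0,0],[-0.2,-0.8,0,0,0,0,0]]'
python3 -c "
from h import *
snap('top','top2')
cv2.imwrite('pics/v3.png',cv2.resize(cv2.imread('pics/top2.png')[165:325,80:290],None,fx=3.6,fy=3.6,interpolation=2))
c,s=np.cos(A),np.sin(A)
print((proj('top2',[[.5448+.0545*c,.1673+.0545*s,.184],[.4765+.0535*s,.1846-.0535*c,.183]])-[80,165])*3.6)"
```

```text
time: 9.88
ee_pos: [0.4846, 0.1318, 0.2894]
eef_rot: [0.653, 0.757, 0.001, 0.001]
ft_force: [0.0, 0.1, -1.2]
width: 0.0523
grip_force: 0.0
time: 10.62
ee_pos: [0.5187, -0.1054, 0.2864]
eef_rot: [0.653, 0.757, -0.0, -0.001]
ft_force: [-0.3, 1.1, 0.1]
width: 0.0517
grip_force: 0.0
[[326.76860068  71.61365718]
 [410.73954299 325.2744647 ]]
```

View pics/v3.png

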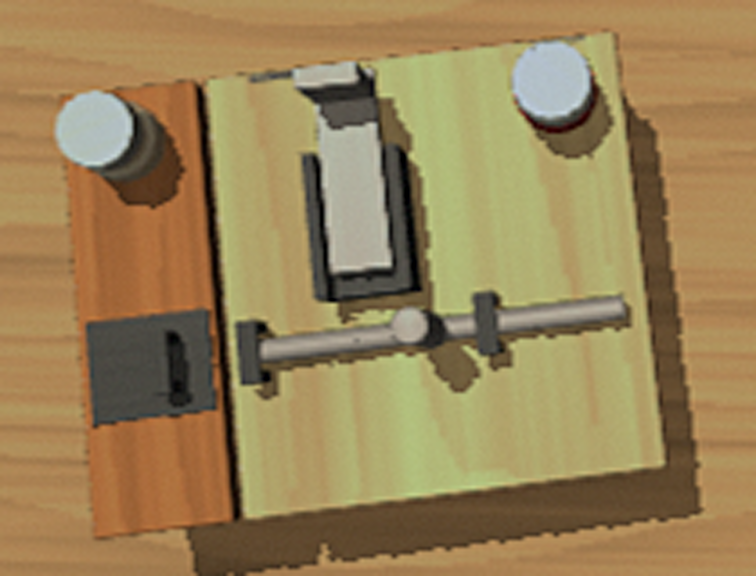

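The tab is at (328,76) and the knob at (409,325), both where a 54 mm opening predicts. The bolt is out of the staple and the arm is clear.

```bash
python3 -c "
from bench import r
print(r.close_job())"
```

```text
the job is handed in; nothing more can be done
None
```

The chest is unlatched and the job is handed in: keeper then bolt each drawn about 54 mm of 55, confirmed in the final top view, with the arm clear at about 11 s; no verdict was returned.

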